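# Index the tilt stage and hold the tube at the marked slant

### The job

Set the sample tube on the tilt stage to its marked slant. Turn the turntable by its upright peg until it clicks into its notch, with the dial facing the front of the base (the side away from the spring plunger), and let it sit there; then with the fingers press down the paddle at the end of the rocking gauge until the swinging pointer has settled between the two prongs of the mark. Finish while still pressing and holding it there, and leave the other things on the worktop where they are.

Things in the scene. Friction and masses are not known exactly. Their poses are not given: they have to be found in the camera images.
- base_centre (a point): Centre of the tilt stage's round fixed base (252 mm across), at worktop height, on the turntable's upright axis. z up; x points from the front of the base to the spring-plunger housing on its rim at the back (which reaches 175 mm from the centre, 60 mm high).
- turntable (a joint): Angle (rad) of the 236 mm turntable disc (top 34 mm high), + = counter-clockwise from above. 0 = in the notch, dial and peg at the base's front. Starts at 0.6 to 1.2; stays where left. From 0.15 to 0.08 a bump on its rim climbs the sprung ball (about 6 N at the peg, 1 N elsewhere), then the notch draws it to 0; past -0.08 it would climb out. Stops -0.4, 1.5.
- peg_top (a point): Centre of the top of the turntable's upright round steel peg: 14 mm thick, 66 mm tall above the disc, top 100 mm above the worktop, 105 mm from the turntable's axis, in front of the dial (72 mm clear between). The handle for turning: pinch it from above or push it sideways.
- gauge: Rocking gauge on the turntable's stud: beam with a test tube on top, paddle at one end, counterweight at the other, round dial in front. Origin on the pivot, 119 mm high over the turntable's axis; y from paddle to counterweight, x along the pivot, away from the dial's front. Tilt 0 = level, + = paddle down; springs back to its stop at -0.25 when let go; other stop 0.32.
- paddle (a point): Middle of the flat top of the paddle (34 x 36 mm, 10 thick), the beam's end on the right of someone facing the dial: 110 mm from the pivot, 124 mm high when level, about 27 mm higher at the start. Takes 2 to 4 N of downward push, 1.1 mm per 0.01 rad of tilt.
- dial_centre (a point): Centre of the covered dial (112 mm across), pivot of the pointer, 119 mm above the worktop. The dial tilts with the beam and faces minus x of this point.
- pointer_tip (a point): Lower tip of the thin dark pointer, 46 mm from the dial's centre. It swings freely like a pendulum (period about 0.4 s, dies out in a second or two) and comes to hang plumb.
- mark (a point): Middle of the gap of the mark: a small dark U-shaped fork low on the dial, two prongs 10 mm apart, 46 mm from the dial's centre. Fixed on the dial (set differently each time), it moves with the gauge. At the start it lies off the pointer on the paddle side; it comes under the plumb pointer at a tilt between 0.0 and 0.22 rad.
- pointer (a joint): Angle (rad) of the pointer relative to the dial; at rest it is minus the gauge's tilt.
- petri_dish: Loose bystander: shallow round clear dish, 69 mm across, 16 high. Origin: centre of underside. Leave alone.
- stopper_green: Loose bystander: tapered rubber stopper, 33 mm across, 27 high. Origin: centre of underside. Leave alone.
- stopper_white: Loose bystander: tapered rubber stopper, 34 mm across, 26 high. Origin: centre of underside. Leave alone.
- timer: Loose bystander: flat lab timer, 70x62x18 mm. Origin: centre of underside. Leave alone.
- tape_roll: Loose bystander: roll of tape lying flat, 68 mm across, 19 high. Origin: centre of underside. Leave alone.

How it is judged:
By the outcome, as a careful person would: the job done as asked, in the order asked, and still so for the second after the job is handed in, while the arm keeps its last pose, push and grip.
It also fails if it takes over 54 s, if anything falls off the work surface, if the arm or the gripper's body presses on something with over 40 N, if the wrist force passes 120 N, or if a joint passes its speed limit or range.

### The arm

A 6-joint arm with a two-finger parallel gripper is mounted at the origin on a cart in front of the work surface, level with it; the furniture and walls round the work are solid. World frame = base frame: x ahead of the robot, y to its left, z up, the work surface at z = 0. Lengths are in m, angles in rad, forces in N, time in s.
With the tool pointing down it reaches from about 0.35 to 0.975 m from the base axis. Payload 4.9 kg.
Tool frame: the origin (TCP) lies midway between the tips of the shut fingers; the grasp point (between the pads) lies 19 mm behind it; z points along the fingers, y is the line along which they close (so a half turn about z gives the same grasp; the last joint's range is limited). The gripper opens to 85 mm and grips with 20 to 120 N. Pads are 22 mm wide; open, the fingers measure 114 mm over their backs; the gripper's body (76 mm by 85 mm) begins 54 mm behind the grasp point. The pads swing forward as they close: fully open they stand 13 mm farther back than shut.
Start: joints at [-1.223, 0.053, 1.613, -0, 1.476, -0.119], TCP at [0.281, -0.558, 0.21] pointing down, gripper open.
Joint ranges: [-3.01, 3.01], [-1.01, 2.22], [0.06, 2.58], [-1.02, 4.17], [0.09, 2.62], [-3.14, 3.14]. Speed limits (rad/s): [2.57, 2.57, 3.14, 3.14, 3.14, 3.14].

### API

Orientations are given as a unit quaternion [w, x, y, z].
In Python, from plant import state, grab_frame, job_done, cut_out, place_of gives the robot as it stands.
- The arm moves only by the tool jog_arm, never from a script. Its argument "motion" is text: rows parted by semicolons, each of 7 numbers parted by spaces: the opening in per cent of the stroke, from 0 (shut) to 100 (fully open), then the shift along the tool's x, y, z as a fraction of full scale, then the turn, a rotation vector about the tool's x, y, z as a fraction of full scale. A call has exactly 5 rows; each row is the pose to reach, as a shift and turn from the pose commanded when the call began, along the tool's axes at that moment; what a row does not reach only later rows make up. Full scale, the value 1, is 50 cm for a shift and 1.5 rad for a turn. A row lasts 1/8 s, in which the tool goes at most 62.5 mm and 10.7 degrees, less where a joint would pass 70% of its speed; a pose out of reach is approached as far as the arm can. A call with a number of a shift or a turn outside -1 to 1 is refused whole. A call with a gripper value outside its range is refused whole. The fingers move at their own pace and stop on an object; the grip force is fixed at half the most. Time passes only in rows, so rows that repeat a pose let the fingers close, or fill a call up. It gives the time, the measured TCP pose, the force, the opening and the grip force at its end, in the units of the state.
- state(): the state, without advancing time (a new reading comes with each control period).
- grab_frame(name): name is "side" or "top" or "wrist"; returns a dict with "color" (400x640x3 uint8, red, green, blue), "range_z" (400x640 float32, m along the optical axis (not along the pixel's ray), 0 where there is no reading), "intrinsics" (3x3 intrinsics, pixels), "k1" (the pictures are not rectified: a ray, as slopes to the right and down, at radius r is drawn at 1 + k1 r^2 times it, then the intrinsics apply), "world_from_camera" (4x4, takes a point from camera to world coordinates). Camera axes: x right, y up, looking along -z (the intrinsics and any distortion apply to the point x, -y, -z); pixel columns grow to the right and rows downward; lengths in m; the calibration is good to about 2 mm. A picture is of the moment at which its call begins.
- job_done(): hands the job in; it is judged then, once.
Trained networks look in the newest picture that a camera, given by its name, has taken for a name from the list of things; names that differ only in an ending like _2 or _b are one class to them, and where a whole thing is asked for, a point or a joint stands for the part that bears it (a point fixed in the world has none). Each returns a list of dicts, best first, with "p" (0 to 1); they miss things now and then, are a little off and sometimes report something else, mostly with a low value. They report only what shows in the picture. A call takes as long as a camera call.
- cut_out(camera, thing): "pixels" (400x640 bool, what is visible of it).
- place_of(camera, thing): "at" ([x, y, z] in m, in world coordinates, good to about 4 mm: a listed point, or the origin of a listed thing).
The state is a dict: "time": time; "joint_pos": joint angles; "joint_vel": joint speeds; "joint_efforts": joint torques, N m; "tool_pos": TCP position; "tool_rot": TCP orientation; "contact_force": force on the tool from outside, world axes, zero at the start; "ft_torque": the same for the moment, N m; "gripper_width": opening from 0.0 (shut) to 1.0 (fully open); "grasp_force": force on a finger pad.
Only numpy, scipy, OpenCV 4.12 (cv2) and the standard library are available. Lean on these libraries where they do the work, as an engineer would, in place of code of your own. Each camera call takes 0.05 s, during which the arm holds its last target. There are 200 camera calls.

## Working session

There is one attempt and no reset: what is moved stays moved. The work goes in short steps, Python scripts to look and compute and a tool call to move; the robot and the scene stay as the last step left them, time stands still between calls to the robot, and variables do not carry over. Pictures are saved under pics/ and viewed, at most 10 in all, crops included, and the job is handed in when it is done.

Besides the shell and the picture viewer there is one more tool, called after "Request:" in YAML: its name, and indented under it one key for each argument. jog_arm: Moves the arm, as the interface text tells. Shift numbers are shares of 50 cm and turn numbers shares of 1.5 rad, none past 1 either way. Its arguments: {"type":"object","properties":{"motion":{"type":"string"}},"required":["motion"]}

```bash
mkdir -p pics; cat > h.py <<'E'
import numpy as np, cv2
from plant import *
from scipy.spatial.transform import Rotation as R
def rot(s): q=s["tool_rot"]; return R.from_quat([q[1],q[2],q[3],q[0]])
def save(n,f): cv2.imwrite(f"pics/{n}.png",cv2.cvtColor(f["color"],cv2.COLOR_RGB2BGR))
E
python3 - <<'E'
from h import *
s=state(); print(s["time"],s["tool_pos"],s["tool_rot"],s["contact_force"]); print(rot(s).as_matrix().round(3))
a=grab_frame("side"); b=grab_frame("top"); save("s",a)
cv2.imwrite("pics/st.png",cv2.cvtColor(np.vstack([cv2.resize(a["color"],(480,300)),cv2.resize(b["color"],(480,300))]),cv2.COLOR_RGB2BGR))
for c in ("side","top"):
  for t in "base_centre peg_top paddle dial_centre pointer_tip mark gauge petri_dish stopper_green stopper_white timer tape_roll".split():
    r=place_of(c,t); print(c,t,[(round(float(x["p"]),2),np.round(x["at"],3).tolist()) for x in r[:2]])
print(a["world_from_camera"].round(2).tolist())
E
```

```text
0.0 [ 0.28105068 -0.55749558  0.20895707] [-1.02793224e-03  9.72880681e-01  2.31305228e-01 -1.23947236e-04] [-0.27476934 -0.60618802 -0.23288039]
[[ 0.893  0.45  -0.001]
 [ 0.45  -0.893  0.002]
 [ 0.    -0.002 -1.   ]]
side base_centre [(0.93, [0.556, -0.145, -0.003])]
side peg_top [(0.65, [0.482, -0.226, 0.104])]
side paddle [(0.89, [0.639, -0.206, 0.15])]
side dial_centre [(0.98, [0.541, -0.163, 0.119])]
side pointer_tip []
side mark []
side gauge [(0.9, [0.552, -0.15, 0.118]), (0.22, [0.636, 0.071, 0.003])]
side petri_dish [(0.92, [0.636, 0.076, 0.003]), (0.49, [0.554, -0.146, 0.001])]
side stopper_green [(0.78, [0.487, 0.093, 0.0])]
side stopper_white [(0.44, [0.504, -0.316, 0.002]), (0.29, [0.637, 0.072, 0.006])]
side timer [(0.64, [0.595, -0.365, -0.0]), (0.35, [0.554, -0.148, 0.117])]
side tape_roll []
top base_centre [(0.76, [0.557, -0.146, 0.003])]
top peg_top [(0.59, [0.483, -0.219, 0.102])]
top paddle [(0.78, [0.646, -0.205, 0.149])]
top dial_centre [(0.64, [0.542, -0.162, 0.119])]
top pointer_tip [(0.34, [0.557, -0.145, 0.005])]
top mark [(0.44, [0.631, 0.068, 0.008])]
top gauge [(0.71, [0.551, -0.143, 0.118]), (0.27, [0.484, 0.09, 0.003])]
top petri_dish [(0.72, [0.631, 0.068, 0.006]), (0.22, [0.7, -0.312, -0.004])]
top stopper_green [(0.66, [0.485, 0.085, 0.004])]
top stopper_white [(0.58, [0.503, -0.318, -0.0])]
top timer [(0.81, [0.59, -0.371, -0.0]), (0.68, [0.646, -0.207, 0.15])]
top tape_roll [(0.92, [0.701, -0.312, -0.004])]
[[-0.96, 0.18, -0.22, 0.37], [-0.29, -0.61, 0.73, 0.61], [-0.0, 0.77, 0.64, 0.76], [0.0, 0.0, 0.0, 1.0]]
```

View pics/st.png

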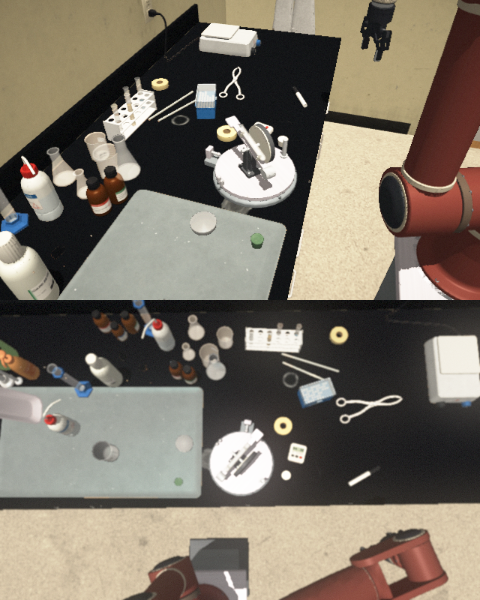

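```bash
python3 - <<'E'
from h import *
a=grab_frame("side"); b=grab_frame("top")
A=cv2.resize(a["color"][170:290,270:410],None,fx=2.8,fy=2.8,interpolation=2)
B=cv2.resize(b["color"][150:270,260:400],None,fx=2.8,fy=2.8,interpolation=2)
cv2.imwrite("pics/c1.png",cv2.cvtColor(np.hstack([A,B]),cv2.COLOR_RGB2BGR))
# cloud from top around base, heights
for f in (a,b):
  K=f["intrinsics"];v,u=np.mgrid[0:400,0:640]
  p=cv2.undistortPoints(np.stack([u,v],-1).reshape(-1,1,2).astype(float),K,np.array([f["k1"],0,0,0,0.]))[:,0]
  z=f["range_z"].ravel(); P=np.c_[p[:,0]*z,-p[:,1]*z,-z,np.ones(len(z))]@f["world_from_camera"].T
  P=P[z>0,:3]; d=P[:,:2]-[.556,-.146]; r=np.hypot(*d.T)
  m=(r>.135)&(r<.18)&(P[:,2]>.03)&(P[:,2]<.07); print("plunger",m.sum(),P[m].mean(0).round(3),np.degrees(np.arctan2(*d[m].mean(0)[::-1])))
  m=(r<.125)&(P[:,2]>.029)&(P[:,2]<.039); print("disc",m.sum(),cv2.minEnclosingCircle(P[m,:2].astype(np.float32)))
  m=(np.hypot(d[:,0]+.074,d[:,1]+.076)<.025)&(P[:,2]>.06); print("peg",m.sum(),P[m].mean(0).round(3))
  m=(r<.14)&(P[:,2]>.135)&(np.hypot(d[:,0]-.086,d[:,1]+.06)<.03); print("paddle",m.sum(),P[m].mean(0).round(3))
E
```

```text
plunger 150 [ 0.705 -0.17   0.046] -8.964509515651958
disc 4308 ((0.5535545349121094, -0.14510884881019592), 0.12002202123403549)
peg 105 [ 0.482 -0.22   0.083]
paddle 219 [ 0.637 -0.199  0.148]
plunger 88 [ 0.702 -0.178  0.049] -12.224112125261467
disc 3846 ((0.5548017621040344, -0.14727874100208282), 0.11800824850797653)
peg 25 [ 0.483 -0.224  0.096]
paddle 194 [ 0.638 -0.203  0.149]
```

View pics/c1.png

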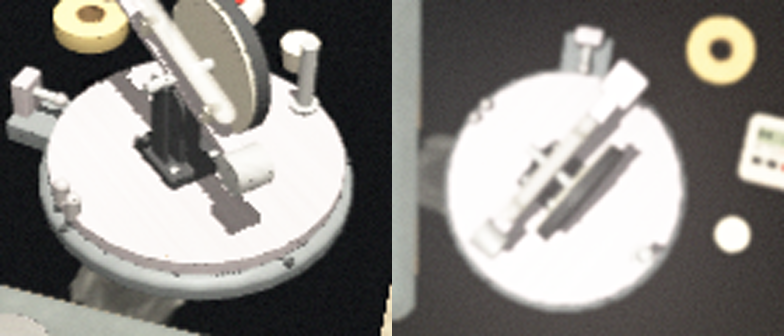

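The pictures show the peg at the lower right of the disc in the top crop (650,250). The plunger is at the top (590,50) and the beam runs from (490,240) to the paddle at (628,85). So the front points along about 169.5°, the peg sits at about 226°, and the turntable angle is about 0.98.

Request:
jog_arm:
  motion: "35 0.13 -0.08 0 0 0 -0.04; 35 0.26 -0.17 0 0 0 -0.08; 35 0.39 -0.25 0 0 0 -0.13; 35 0.52 -0.33 0 0 0 -0.18; 35 0.62 -0.395 0 0 0 -0.22"

```text
time: 2.02
tool_pos: [0.4418, -0.2878, 0.2105]
tool_rot: [0.0, 0.921, 0.389, 0.0]
contact_force: [1.5, -0.8, -0.3]
gripper_width: 0.351
grasp_force: 0.0
```

```bash
cat >> h.py <<'E'
def go(s,p,yaw=None):
  """tool-frame shares for world target p and tool-y world yaw (deg)"""
  r=rot(s).as_matrix(); d=r.T@(np.array(p)-s["tool_pos"])/.5
  y=np.degrees(np.arctan2(r[1,1],r[0,1])); t=0 if yaw is None else np.radians(-((yaw-y+180)%360-180))/1.5
  print("shift",d.round(3),"turnz",round(t,3),"yaw",round(y,1))
E
python3 - <<'E'
from h import *
s=state(); print(s["time"],s["tool_pos"],s["gripper_width"],rot(s).as_matrix().round(3)[:,2])
f=grab_frame("wrist")
for t in ("peg_top","base_centre","paddle"): print(t,[(round(float(x["p"]),2),np.round(x["at"],3).tolist()) for x in place_of("wrist",t)[:2]])
go(s,[.483,-.222,.12],-44); go(s,[.483,-.222,.068],-44)
E
```

```text
2.025 [ 0.44181958 -0.28784903  0.21054364] 0.35109910728134375 [ 0.001 -0.001 -1.   ]
peg_top [(0.89, [0.485, -0.226, 0.096])]
base_centre []
paddle [(0.55, [0.592, -0.366, 0.002])]
shift [ 0.152 -0.033  0.181] turnz -0.003 yaw -44.3
shift [ 0.152 -0.033  0.285] turnz -0.003 yaw -44.3
```

Request:
jog_arm:
  motion: "35 0.08 -0.016 0 0 0 0; 35 0.15 -0.031 0 0 0 0; 35 0.15 -0.031 0.06 0 0 0; 35 0.15 -0.031 0.12 0 0 0; 35 0.15 -0.031 0.18 0 0 0"

```text
time: 2.85
tool_pos: [0.4818, -0.2269, 0.1194]
tool_rot: [0.0, 0.922, 0.387, -0.0]
contact_force: [1.5, 0.2, -0.3]
gripper_width: 0.35
grasp_force: 0.0
```

```bash
python3 - <<'E'
from h import *
s=state(); print(s["time"],s["tool_pos"],s["contact_force"])
f=grab_frame("wrist"); save("w",f)
print([(round(float(x["p"]),2),np.round(x["at"],3).tolist()) for x in place_of("wrist","peg_top")[:2]])
go(s,[.4835,-.2235,.068],-44)
E
```

```text
2.85 [ 0.48184124 -0.22687186  0.11939663] [ 1.53831104  0.18009032 -0.34037091]
[(0.88, [0.485, -0.224, 0.099])]
shift [ 0.007 -0.002  0.103] turnz -0.006 yaw -44.5
```

View pics/w.png

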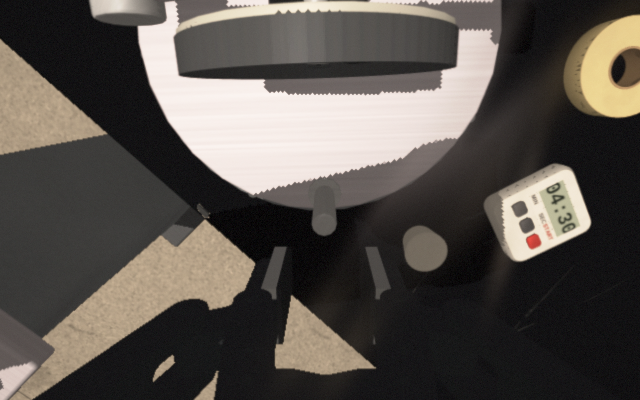

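Request:
jog_arm:
  motion: "35 0.007 -0.002 0.05 0 0 0; 35 0.007 -0.002 0.1 0 0 0; 35 0.007 -0.002 0.102 0 0 0; 35 0.008 -0.023 0.102 0 0 0.067; 35 0.011 -0.044 0.102 0 0 0.133"

```text
time: 3.58
tool_pos: [0.4715, -0.2074, 0.0716]
tool_rot: [0.002, 0.956, 0.292, 0.001]
contact_force: [-0.9, -0.5, -0.7]
gripper_width: 0.351
grasp_force: 0.4
```

```bash
cat >> h.py <<'E'
C=np.array([.555,-.1465])
def phi(s):
  d=s["tool_pos"][:2]-C; print("tool r",np.hypot(*d).round(4),"ang vs front",np.radians((np.degrees(np.arctan2(d[1],d[0]))-169.5)%360).round(3))
E
python3 - <<'E'
from h import *
s=state(); print(s["time"],s["tool_pos"],s["contact_force"]); phi(s); y=-44.5-np.degrees(.2)
for a in (.75,.6,.45,.3,.2,.15):
  t=np.radians(169.5)+a; go(s,[*(C+.105*np.array([np.cos(t),np.sin(t)])),.068],-100.5+np.degrees(a))
E
```

```text
3.575 [ 0.47146277 -0.20744225  0.07161199] [-0.89863053 -0.4853789  -0.66346239]
tool r 0.1034 ang vs front 0.814
shift [-0.003 -0.013  0.007] turnz 0.017 yaw -56.0
shift [-0.    -0.045  0.007] turnz 0.117 yaw -56.0
shift [ 0.008 -0.075  0.007] turnz 0.217 yaw -56.0
shift [ 0.02  -0.104  0.007] turnz 0.317 yaw -56.0
shift [ 0.031 -0.122  0.007] turnz 0.384 yaw -56.0
shift [ 0.036 -0.131  0.007] turnz 0.417 yaw -56.0
```

Request:
jog_arm:
  motion: "35 -0.003 -0.013 0 0 0 0.017; 35 0 -0.045 0 0 0 0.117; 35 0.008 -0.075 0 0 0 0.217; 35 0.02 -0.104 0 0 0 0.317; 35 0.031 -0.122 0 0 0 0.384"

```text
time: 4.2
tool_pos: [0.4495, -0.147, 0.0707]
tool_rot: [0.001, 1.0, 0.009, 0.001]
contact_force: [0.9, -1.6, -0.5]
gripper_width: 0.351
grasp_force: 0.7
```

```bash
python3 - <<'E'
from h import *
s=state(); print(s["time"],s["tool_pos"],s["contact_force"]); phi(s)
for c in ("wrist","side","top"):
  grab_frame(c)
  for x in place_of(c,"peg_top")[:1]:
    d=x["at"][:2]-C; print(c,round(float(x["p"]),2),np.round(x["at"],3),np.hypot(*d).round(3),(np.arctan2(d[1],d[0])-np.radians(169.5)+6.283)%6.283)
for a in (.15,.1,.06,.03,0,-.03,-.06):
  t=np.radians(169.5)+a; print(a); go(s,[*(C+.105*np.array([np.cos(t),np.sin(t)])),.07],-100.5+np.degrees(a))
E
```

```text
4.2 [ 0.44950179 -0.1470394   0.07072087] [ 0.92545368 -1.61121447 -0.49767975]
tool r 0.1055 ang vs front 0.188
wrist 0.74 [ 0.452 -0.152  0.102] 0.103 0.2414305208315204
side 0.91 [ 0.45  -0.154  0.103] 0.105 0.2515385198296505
0.15
shift [ 0.001 -0.008  0.001] turnz 0.034 yaw -88.9
0.1
shift [ 0.002 -0.019  0.001] turnz 0.068 yaw -88.9
0.06
shift [ 0.003 -0.027  0.001] turnz 0.094 yaw -88.9
0.03
shift [ 0.004 -0.033  0.001] turnz 0.114 yaw -88.9
0
shift [ 0.005 -0.039  0.001] turnz 0.134 yaw -88.9
-0.03
shift [ 0.007 -0.045  0.001] turnz 0.154 yaw -88.9
-0.06
shift [ 0.008 -0.052  0.001] turnz 0.174 yaw -88.9
```

Request:
jog_arm:
  motion: "35 0.001 -0.008 0 0 0 0.034; 35 0.002 -0.019 0 0 0 0.068; 35 0.003 -0.028 0 0 0 0.094; 35 0.004 -0.036 0 0 0 0.12; 35 0.006 -0.043 0 0 0 0.14"

```text
time: 5.12
tool_pos: [0.4514, -0.1272, 0.0694]
tool_rot: [0.002, 0.996, -0.095, 0.0]
contact_force: [-1.0, -2.4, -0.7]
gripper_width: 0.351
grasp_force: 1.2
```

```bash
python3 - <<'E'
from h import *
s=state(); print(s["time"],s["tool_pos"],s["contact_force"],s["grasp_force"]); phi(s)
for c in ("wrist","side","top"):
  f=grab_frame(c)
  if c=="wrist": save("w2",f)
  for x in place_of(c,"peg_top")[:1]:
    d=x["at"][:2]-C; print(c,round(float(x["p"]),2),np.round(x["at"],3),np.hypot(*d).round(3),np.arctan2(d[1],d[0])-np.radians(169.5))
E
```

```text
5.125 [ 0.45144902 -0.12722696  0.06943498] [-0.98870928 -2.42545498 -0.71167725] 1.1809057742357254
tool r 0.1053 ang vs front 6.282
wrist 0.6 [ 0.455 -0.136  0.101] 0.1 0.07624030138442928
side 0.9 [ 0.451 -0.135  0.107] 0.105 0.07598071581100241
```

View pics/w2.png

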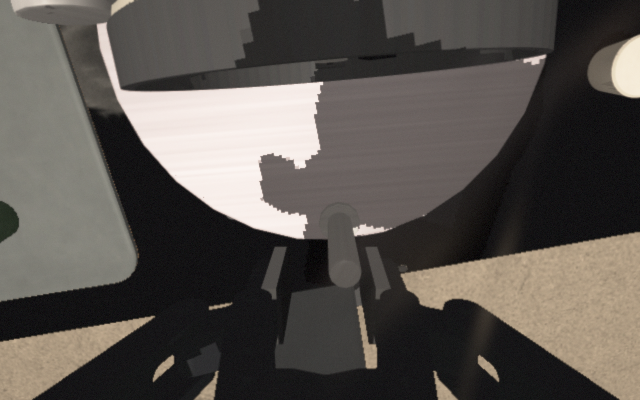

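The peg (345,270) is still touching the right finger and hasn't snapped in yet, so I'll push a little further.

Request:
jog_arm:
  motion: "35 0 -0.004 0 0 0 0; 35 0 -0.006 0 0 0 0; 35 0 -0.009 0 0 0 0; 35 0 -0.012 0 0 0 0; 35 0 -0.012 0 0 0 0"

```text
time: 6.05
tool_pos: [0.4525, -0.1195, 0.0692]
tool_rot: [0.001, 0.996, -0.094, -0.0]
contact_force: [-1.6, -2.6, -0.4]
gripper_width: 0.346
grasp_force: 1.3
```

```bash
python3 - <<'E'
from h import *
s=state(); print(s["time"],s["tool_pos"],s["contact_force"],s["grasp_force"]); phi(s)
for c in ("wrist","side"):
  f=grab_frame(c)
  for x in place_of(c,"peg_top")[:1]:
    d=x["at"][:2]-C; print(c,round(float(x["p"]),2),np.round(x["at"],3),np.hypot(*d).round(3),np.arctan2(d[1],d[0])-np.radians(169.5))
E
```

```text
6.05 [ 0.45253884 -0.11951457  0.06919643] [-1.58703846 -2.62779871 -0.4453633 ] 1.3234736770391464
tool r 0.106 ang vs front 6.209
wrist 0.65 [ 0.454 -0.126  0.102] 0.103 -0.02233408880397958
side 0.87 [ 0.452 -0.129  0.104] 0.105 0.015761642297703826
```

Request:
jog_arm:
  motion: "60 0 0 0 0 0 0; 60 0 0 0 0 0 0; 60 0 0.003 0 0 0 0; 60 0 0.003 0 0 0 0; 60 0 0.003 0 0 0 0"

```text
time: 6.88
tool_pos: [0.4523, -0.1206, 0.0692]
tool_rot: [-0.0, 0.996, -0.094, -0.0]
contact_force: [0.2, -0.3, -0.6]
gripper_width: 0.603
grasp_force: 0.0
```

```bash
python3 - <<'E'
from h import *
s=state(); print(s["time"],s["tool_pos"],s["contact_force"],s["grasp_force"]); phi(s)
for c in ("wrist","side","top"):
  f=grab_frame(c)
  for x in place_of(c,"peg_top")[:1]:
    d=x["at"][:2]-C; print(c,round(float(x["p"]),2),np.round(x["at"],3),np.hypot(*d).round(3),np.arctan2(d[1],d[0])-np.radians(169.5))
  if c!="wrist":
    K=f["intrinsics"];v,u=np.mgrid[0:400,0:640]
    p=cv2.undistortPoints(np.stack([u,v],-1).reshape(-1,1,2).astype(float),K,np.array([f["k1"],0,0,0,0.]))[:,0]
    z=f["range_z"].ravel(); P=(np.c_[p[:,0]*z,-p[:,1]*z,-z,np.ones(len(z))]@f["world_from_camera"].T)[:,:3]
    r=np.hypot(*(P[:,:2]-C).T)
    for lo,hi in ((.01,.03),(.03,.052),(.054,.066)):
      m=(z>0)&(r>.128)&(r<.185)&(P[:,2]>lo)&(P[:,2]<hi)&(P[:,0]>.64)&(abs(P[:,1]+.175)<.06); q=P[m,:2]
      if m.sum()>3: print(c,lo,m.sum(),cv2.minAreaRect(q.astype(np.float32)),np.degrees(np.arctan2(*(q.mean(0)-C)[::-1])))
A=grab_frame("side")["color"][170:290,270:410]; B=f["color"][150:270,260:400]
cv2.imwrite("pics/c2.png",cv2.cvtColor(np.hstack([cv2.resize(i,None,fx=2.8,fy=2.8,interpolation=2) for i in (A,B)]),cv2.COLOR_RGB2BGR))
E
```

```text
6.875 [ 0.45234318 -0.12063581  0.06918585] [ 0.24543059 -0.25305799 -0.64157453] 0.0
tool r 0.1059 ang vs front 6.22
wrist 0.57 [ 0.456 -0.128  0.1  ] 0.101 -0.005379644765098224
side 0.84 [ 0.453 -0.132  0.105] 0.103 0.03834717511686403
side 0.01 175 ((0.6991427540779114, -0.1645335853099823), (0.04145213961601257, 0.0348421148955822), 84.94721984863281) -5.624429709707421
side 0.03 117 ((0.7034785151481628, -0.1706782877445221), (0.030037663877010345, 0.03612793609499931), 45.68574905395508) -8.494750499609525
side 0.054 14 ((0.7053266763687134, -0.1717638224363327), (0.02034323289990425, 0.013655340299010277), 81.16322326660156) -9.3663635077725
top 0.01 139 ((0.6962143778800964, -0.17217087745666504), (0.04982294887304306, 0.03394576907157898), 80.72146606445312) -10.2937602411683
top 0.03 62 ((0.7033734321594238, -0.1744256317615509), (0.04374115541577339, 0.023062080144882202), 0.34482666850090027) -10.609467794505154
top 0.054 18 ((0.7071494460105896, -0.17401237785816193), (0.02166135609149933, 0.012216445058584213), 72.4962387084961) -10.471686012213551
```

View pics/c2.png

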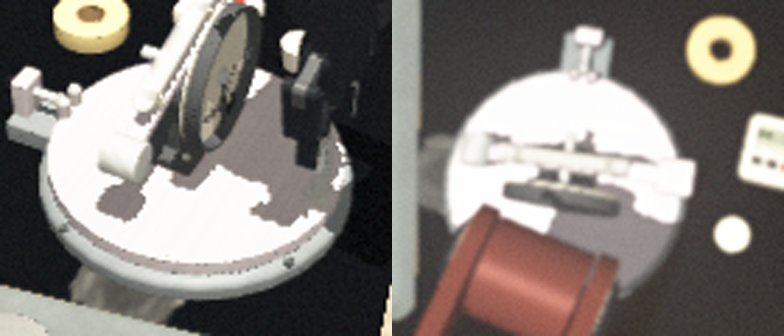

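The disc is at about 0 with the beam square to the plunger, and the fingers no longer touch the peg. Next I'll lift, back off and tilt the wrist camera to look at the dial.

Request:
jog_arm:
  motion: "60 0 0 -0.1 0 0 0; 60 0 0 -0.2 0 0 0; 60 -0.08 0 -0.26 0 0.1 0; 60 -0.14 0 -0.26 0 0.2 0; 60 -0.18 0 -0.26 0 0.3 0"

```text
time: 7.85
tool_pos: [0.3786, -0.108, 0.2014]
tool_rot: [0.019, 0.973, -0.091, 0.21]
contact_force: [-1.3, 0.2, 0.1]
gripper_width: 0.597
grasp_force: 0.0
```

Request:
jog_arm:
  motion: "0 0 0 0 0 0.1 0; 0 0 0 0 0 0.2 0; 0 0 0 0 0 0.25 0; 0 0 0 0 0 0.25 0; 0 0 0 0 0 0.25 0"

```text
time: 8.48
tool_pos: [0.4486, -0.1372, 0.1925]
tool_rot: [0.029, 0.924, -0.086, 0.371]
contact_force: [0.2, 0.6, 0.1]
gripper_width: -0.002
grasp_force: 0.0
```

```bash
python3 - <<'E'
from h import *
s=state(); print(s["time"],s["tool_pos"],s["contact_force"]); print(rot(s).as_matrix().round(3))
f=grab_frame("wrist"); save("w3",f); print(f["world_from_camera"].round(3))
for t in "peg_top paddle dial_centre pointer_tip mark gauge base_centre".split(): print(t,[(round(float(x["p"]),2),np.round(x["at"],3).tolist()) for x in place_of("wrist",t)[:2]])
E
```

```text
8.475 [ 0.44862934 -0.13715861  0.19252447] [0.15734131 0.62075581 0.09051877]
[[ 0.71  -0.18   0.681]
 [-0.137 -0.984 -0.118]
 [ 0.691 -0.009 -0.723]]
[[-0.18   0.876 -0.448  0.389]
 [-0.984 -0.165  0.073 -0.128]
 [-0.01   0.454  0.891  0.362]
 [ 0.     0.     0.     1.   ]]
peg_top []
paddle [(0.94, [0.554, -0.253, 0.153]), (0.61, [0.531, -0.16, 0.076])]
dial_centre [(0.64, [0.534, -0.14, 0.12])]
pointer_tip [(0.54, [0.532, -0.142, 0.073])]
mark [(0.61, [0.526, -0.158, 0.075])]
gauge [(0.8, [0.552, -0.146, 0.116])]
base_centre []
```

View pics/w3.png

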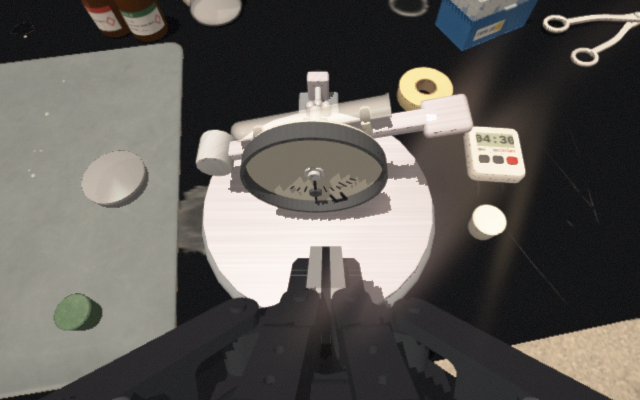

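```bash
python3 - <<'E'
from h import *
f=grab_frame("wrist"); A=cv2.resize(f["color"][115:225,230:400],None,fx=4.5,fy=4.5,interpolation=2)
cv2.imwrite("pics/c3.png",cv2.cvtColor(A,cv2.COLOR_RGB2BGR))
W=f["world_from_camera"]
# grid: project angles on dial onto picture
ax=np.array([np.cos(np.radians(-10.5)),np.sin(np.radians(-10.5)),0]); pd=np.array([ax[1],-ax[0],0])
c=np.array([.534,-.14,.119])
for a in (-.1,0,.1,.2,.3,.4,.5):
  P=c+.046*(np.sin(a)*pd-np.cos(a)*np.array([0,0,1])); q=np.linalg.inv(W)@[*P,1]; q=np.array([q[0],-q[1],-q[2]])
  uv=cv2.projectPoints(q[None],np.zeros(3),np.zeros(3),f["intrinsics"],np.array([f["k1"],0,0,0,0.]))[0].ravel(); print(a,uv.round(1),((uv-[230,115])*4.5).round())
for t in("pointer_tip","mark"):
  m=cut_out("wrist",t); print(t,[(round(float(x["p"]),2),np.argwhere(x["pixels"]).mean(0).round(1)[::-1],x["pixels"].sum()) for x in m[:2]])
E
```

```text
-0.1 [307.8 201.4] [350. 389.]
0 [312.8 201.6] [373. 389.]
0.1 [317.9 201.4] [395. 389.]
0.2 [322.9 201.1] [418. 387.]
0.3 [327.8 200.5] [440. 385.]
0.4 [332.6 199.7] [462. 381.]
0.5 [337.3 198.7] [483. 376.]
pointer_tip [(0.54, array([314.9, 184. ]), np.int64(209))]
mark [(0.62, array([325.4, 182.9]), np.int64(204)), (0.46, array([486.8, 222.4]), np.int64(966))]
```

View pics/c3.png

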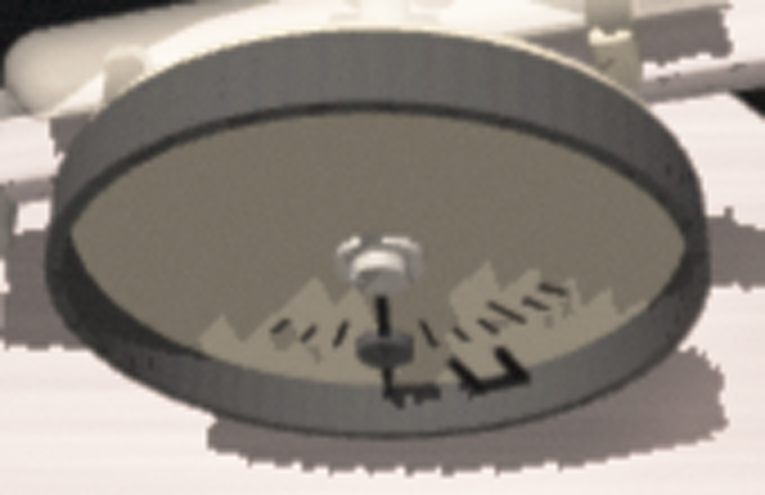

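The pointer tip is at crop (388,390) and the mark at (493,372), on the paddle side. That is about 0.44–0.47 rad between them, so the target tilt is about 0.2. I'll press with the tool leaned back so the wrist camera can still see the dial.

```bash
python3 - <<'E'
from h import *
s=state(); go(s,[.449,-.256,.21]); go(s,[.47,-.256,.21])
E
```

```text
shift [0.058 0.233 0.002] turnz 0 yaw -100.4
shift [0.088 0.226 0.031] turnz 0 yaw -100.4
```

Request:
jog_arm:
  motion: "0 0.04 0.06 0 0 0.04 0; 0 0.058 0.13 0 0 0.08 0; 0 0.058 0.19 0 0 0.12 0; 0 0.058 0.233 0.002 0 0.16 0; 0 0.058 0.233 0.002 0 0.19 0"

```text
time: 9.65
tool_pos: [0.4482, -0.2576, 0.2096]
tool_rot: [0.041, 0.862, -0.082, 0.499]
contact_force: [-0.0, -0.6, 0.8]
gripper_width: 0.0
grasp_force: 0.0
```

```bash
python3 - <<'E'
from h import *
s=state(); print(s["time"],s["tool_pos"],s["contact_force"],s["joint_pos"]); print(rot(s).as_matrix().round(3))
f=grab_frame("wrist"); print([(round(float(x["p"]),2),np.round(x["at"],3).tolist()) for x in place_of("wrist","paddle")[:1]])
print([(t,round(float(x["p"]),2),np.round(x["at"],3).tolist()) for t in ("mark","pointer_tip","dial_centre") for x in place_of("wrist",t)[:1]])
go(s,[.561,-.256,.21]);go(s,[.561,-.256,.165]); go(s,[.561,-.256,.112])
E
```

```text
9.65 [ 0.44816404 -0.25758259  0.20964559] [-0.04521684 -0.56594736  0.79601864] [-1.09684134 -0.8519224   2.52776275  1.00097615  0.95765379  0.27258522]
[[ 0.489 -0.183  0.853]
 [-0.101 -0.983 -0.154]
 [ 0.866 -0.011 -0.499]]
[(0.82, [0.554, -0.253, 0.151])]
[('mark', 0.8, [0.529, -0.16, 0.073]), ('pointer_tip', 0.67, [0.53, -0.141, 0.077]), ('dial_centre', 0.67, [0.532, -0.142, 0.118])]
shift [ 0.111 -0.045  0.192] turnz 0 yaw -100.6
shift [ 0.033 -0.044  0.237] turnz 0 yaw -100.6
shift [-0.059 -0.042  0.289] turnz 0 yaw -100.6
```

Request:
jog_arm:
  motion: "0 0.06 -0.025 0.1 0 0 0; 0 0.11 -0.045 0.19 0 0 0; 0 0.11 -0.045 0.192 0 0 0; 0 0.07 -0.044 0.215 0 0 0; 0 0.033 -0.044 0.237 0 0 0"

```text
time: 10.52
tool_pos: [0.5623, -0.2536, 0.1661]
tool_rot: [0.041, 0.862, -0.08, 0.499]
contact_force: [0.6, -0.2, 0.3]
gripper_width: 0.002
grasp_force: 0.0
```

```bash
python3 - <<'E'
from h import *
s=state(); print(s["time"],s["tool_pos"],s["contact_force"],s["joint_pos"])
f=grab_frame("wrist"); save("w4",f)
print([(t,round(float(x["p"]),2),np.round(x["at"],3).tolist()) for t in ("mark","pointer_tip","dial_centre","paddle","peg_top") for x in place_of("wrist",t)[:1]])
go(s,[.561,-.256,.165]); go(s,[.561,-.256,.14]);go(s,[.561,-.256,.112])
E
```

```text
10.525 [ 0.56230597 -0.25364776  0.1661367 ] [ 0.60754319 -0.21818744  0.32348824] [-0.79982792 -0.40925724  2.35663509  1.18708683  0.57828543  0.11420373]
[]
shift [-0.003  0.005 -0.   ] turnz 0 yaw -100.3
shift [-0.046  0.006  0.025] turnz 0 yaw -100.3
shift [-0.095  0.006  0.052] turnz 0 yaw -100.3
```

View pics/w4.png

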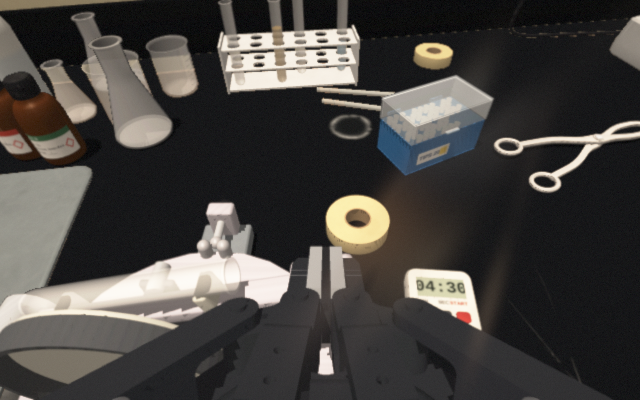

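Request:
jog_arm:
  motion: "0 -0.005 0.002 0.003 0 0 0; 0 -0.01 0.004 0.006 0 0 0; 0 -0.015 0.004 0.009 0 0 0; 0 -0.019 0.004 0.011 0 0 0; 0 -0.019 0.004 0.011 0 0 0"

```text
time: 11.45
tool_pos: [0.5616, -0.2555, 0.1538]
tool_rot: [0.041, 0.862, -0.081, 0.498]
contact_force: [-1.1, 0.3, 0.9]
gripper_width: 0.001
grasp_force: 0.0
```

```bash
python3 - <<'E'
from h import *
s=state(); print(s["tool_pos"],s["contact_force"])
f=grab_frame("side"); 
print([(t,round(float(x["p"]),2),np.round(x["at"],3).tolist()) for t in ("mark","pointer_tip","dial_centre","paddle","peg_top") for x in place_of("side",t)[:1]])
go(s,[.561,-.256,.14])
E
```

```text
[ 0.56157381 -0.25549161  0.15384441] [-1.051915    0.31261412  0.85211803]
[('mark', 0.4, [0.531, -0.163, 0.079]), ('pointer_tip', 0.52, [0.533, -0.148, 0.073]), ('dial_centre', 0.77, [0.534, -0.143, 0.117]), ('paddle', 0.96, [0.549, -0.251, 0.154]), ('peg_top', 0.94, [0.452, -0.132, 0.107])]
shift [-0.024  0.001  0.013] turnz 0 yaw -100.4
```

Request:
jog_arm:
  motion: "0 -0.004 0 0.002 0 0 0; 0 -0.007 0 0.004 0 0 0; 0 -0.01 0 0.006 0 0 0; 0 -0.01 0 0.006 0 0 0; 0 -0.01 0 0.006 0 0 0"

```text
time: 12.38
tool_pos: [0.562, -0.2559, 0.1491]
tool_rot: [0.041, 0.862, -0.081, 0.499]
contact_force: [-0.2, -0.2, 2.7]
gripper_width: 0.003
grasp_force: 0.9
```

Request:
jog_arm:
  motion: "0 -0.004 0 0.002 0 0 0; 0 -0.007 0 0.004 0 0 0; 0 -0.01 0 0.006 0 0 0; 0 -0.01 0 0.006 0 0 0; 0 -0.01 0 0.006 0 0 0"

```text
time: 13.0
tool_pos: [0.5619, -0.2555, 0.1427]
tool_rot: [0.041, 0.862, -0.081, 0.498]
contact_force: [-0.8, -1.1, 2.3]
gripper_width: 0.001
grasp_force: 1.0
```

```bash
python3 - <<'E'
from h import *
s=state(); print(s["tool_pos"],s["contact_force"])
f=grab_frame("side"); 
print([(t,round(float(x["p"]),2),np.round(x["at"],3).tolist()) for t in ("mark","pointer_tip","dial_centre","paddle","peg_top") for x in place_of("side",t)[:1]])
A=cv2.resize(f["color"][165:275,280:420],None,fx=5.5,fy=5.4,interpolation=2)
cv2.imwrite("pics/c4.png",cv2.cvtColor(A,cv2.COLOR_RGB2BGR))
go(s,[.561,-.256,.115])
E
```

```text
[ 0.56192913 -0.25551116  0.14266806] [-0.79964763 -1.09611966  2.31434225]
[('mark', 0.72, [0.531, -0.146, 0.073]), ('pointer_tip', 0.48, [0.531, -0.146, 0.074]), ('dial_centre', 0.72, [0.536, -0.144, 0.12]), ('paddle', 0.63, [0.548, -0.258, 0.143]), ('peg_top', 0.56, [0.45, -0.13, 0.105])]
shift [-0.049  0.002  0.026] turnz 0 yaw -100.4
```

View pics/c4.png

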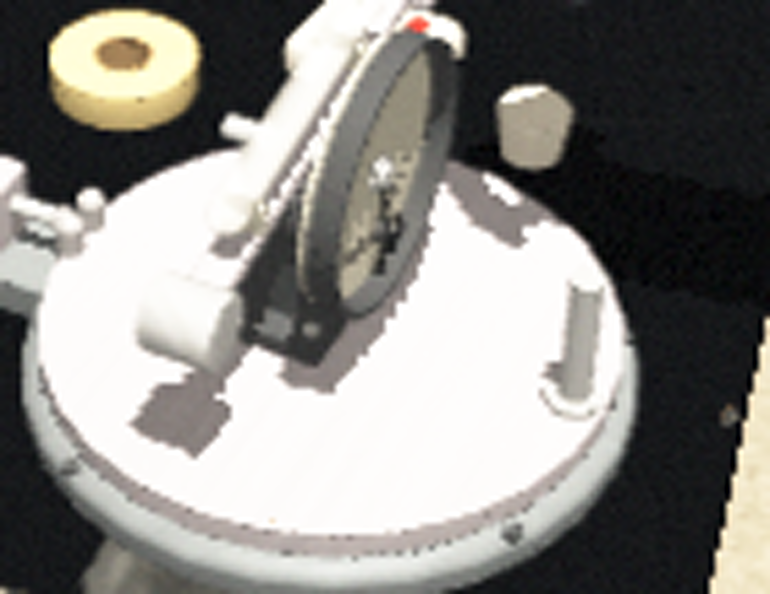

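Contact came at TCP z of about 0.153 with a 2.5 N push. The view shows the gauge following, and the peg at (580,340) has not moved. From here I go down to about 0.108, which should be a tilt of about 0.165.

Request:
jog_arm:
  motion: "0 -0.01 0 0.006 0 0 0; 0 -0.02 0 0.011 0 0 0; 0 -0.03 0 0.017 0 0 0; 0 -0.04 0 0.022 0 0 0; 0 -0.05 0.001 0.027 0 0 0"

```text
time: 13.92
tool_pos: [0.5612, -0.2554, 0.114]
tool_rot: [0.041, 0.862, -0.081, 0.499]
contact_force: [0.6, 0.1, 3.4]
gripper_width: -0.002
grasp_force: 1.4
```

Request:
jog_arm:
  motion: "0 -0.003 0 0.002 0 0 0; 0 -0.007 0 0.004 0 0 0; 0 -0.01 0 0.006 0 0 0; 0 -0.01 0 0.006 0 0 0; 0 -0.01 0 0.006 0 0 0"

```text
time: 14.55
tool_pos: [0.5612, -0.2554, 0.1085]
tool_rot: [0.041, 0.862, -0.081, 0.499]
contact_force: [-1.3, 1.4, 4.0]
gripper_width: 0.001
grasp_force: 1.6
```

Request:
jog_arm:
  motion: "0 0 0 0 0 0 0; 0 0 0 0 0 0 0; 0 0 0 0 0 0 0; 0 0 0 0 0 0 0; 0 0 0 0 0 0 0"

```text
time: 15.18
tool_pos: [0.5612, -0.2555, 0.1085]
tool_rot: [0.041, 0.862, -0.081, 0.498]
contact_force: [-0.6, 2.0, 3.2]
gripper_width: -0.001
grasp_force: 1.6
```

Request:
jog_arm:
  motion: "0 0 0 0 0 0 0; 0 0 0 0 0 0 0; 0 0 0 0 0 0 0; 0 0 0 0 0 0 0; 0 0 0 0 0 0 0"

```text
time: 15.8
tool_pos: [0.5612, -0.2556, 0.1085]
tool_rot: [0.041, 0.862, -0.081, 0.498]
contact_force: [-0.1, 1.8, 3.2]
gripper_width: -0.002
grasp_force: 1.6
```

```bash
python3 - <<'E'
from h import *
s=state(); print(s["tool_pos"],s["contact_force"])
f=grab_frame("side"); 
print([(t,round(float(x["p"]),2),np.round(x["at"],3).tolist()) for t in ("mark","pointer_tip","dial_centre","paddle","peg_top") for x in place_of("side",t)[:1]])
A=cv2.resize(f["color"][180:235,325:375],None,fx=10,fy=10,interpolation=2)
cv2.imwrite("pics/c5.png",cv2.cvtColor(A,cv2.COLOR_RGB2BGR))
W=f["world_from_camera"]
ax=np.array([np.cos(np.radians(-10.5)),np.sin(np.radians(-10.5)),0]); pd=np.array([ax[1],-ax[0],0]); c=np.array([.534,-.142,.119])
for r,a in ((0,0),(.046,-.4),(.046,-.2),(.046,-.1),(.046,0),(.046,.1),(.046,.2),(.046,.4),(.056,0)):
  P=c+r*(np.sin(a)*pd-np.cos(a)*np.array([0,0,1])); q=np.linalg.inv(W)@[*P,1]; q=np.array([q[0],-q[1],-q[2]])
  uv=cv2.projectPoints(q[None],np.zeros(3),np.zeros(3),f["intrinsics"],np.array([f["k1"],0,0,0,0.]))[0].ravel(); print(r,a,((uv-[325,180])*10).round())
E
```

```text
[ 0.56119321 -0.25559918  0.10845953] [-0.07639629  1.8195125   3.20902101]
[('pointer_tip', 0.51, [0.531, -0.149, 0.075]), ('dial_centre', 0.71, [0.534, -0.143, 0.118]), ('paddle', 0.82, [0.546, -0.26, 0.108]), ('peg_top', 0.91, [0.451, -0.134, 0.103])]
0 0 [236. 175.]
0.046 -0.4 [194. 377.]
0.046 -0.2 [211. 361.]
0.046 -0.1 [219. 351.]
0.046 0 [228. 339.]
0.046 0.1 [237. 325.]
0.046 0.2 [246. 311.]
0.046 0.4 [263. 277.]
0.056 0 [227. 373.]
```

View pics/c5.png

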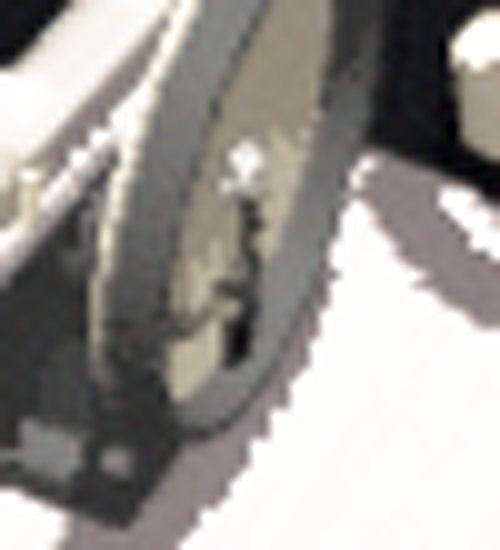

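```bash
python3 - <<'E'
import cv2,numpy as np
g=cv2.imread("pics/w3.png",0)
print("u0=308 v0=180")
for v in range(180,210): print(v,' '.join(f"{x:3d}" for x in g[v,308:352]))
E
```

```text
u0=308 v0=180
180 138 132 119 116 111  98  90  94 111 115 113 112 112 113 113 113 113 112 112 112 111 116 136 138 136 138 139 137 137 138 138 135 137 136 136 137 138 136 129 129 132 134 129 116
181 138 139 133 117 108  73  42  47  91 112 113 110 112 111 113 112 113 111 112 112 113 116 135 138 138 137 137 138 137 138 129 126 130 137 138 138 138 131  91  89 107 125 132 134
182 136 137 133 121 108  68  29  39  86 111 113 111 111 112 112 113 113 113 112 113 111 117 131 136 138 138 138 138 137 132  97  78 107 124 133 137 136 130  88  78  69  74 104 124
183 138 138 138 130 109  70  32  34  73 108 112 113 113 112 111 113 114 112 112 112 113 113 118 136 137 138 138 139 137 134 112  82  66  75 105 125 130 136 133 129 110  83  77  87
184 138 138 138 135 112  73  31  30  71 108 112 113 113 111 112 112 112 113 112 113 112 113 116 131 136 139 137 138 136 136 134 128 108  79  69  74 105 125 130 138 135 132 131 127
185 139 138 138 137 129  88  34  32  73 108 112 112 113 112 111 105 108 113 112 112 115 110 111 118 136 138 138 137 127 127 130 131 131 125 103  73  65  76 107 135 137 137 135 118
186 13
[... 3613 characters left out ...]
 101 101 104 104 102 101 102 104 104 105 102 104 105 105 105 102 105 106 105 106 102 107 106 106 103 101 104 102 104 103 101 101 100 101  97  95  93  90  78  74
207 102 103 102 103 100 103 105 104 103 104 103 104 106 108 103 105 105 107 103 103 105 106 106 105 104 104 104 103 104 101 102 103 102  99  97  96  95  92  78  76  66  70  70  74
208 100 104 103 103 101 102 104 105 103 103 105 105 106 104 104 104 105 106 106 103 105 105 105 106 104 104 104 103 101  97  97  97  95  87  79  75  67  68  70  71  80  88  97 103
209 103 100 101 102  99 101 103 105 103 102 105 106 105 103 103 105 105 106 102 100 101 100 101 101  97  97  94  89  85  77  75  71  63  62  70  73  79  88  98 106 107 108 110 110
```

The fork's gap sits at about 0.43 rad from the pointer, so the target tilt is about 0.18, and the present tilt is about 0.16. I'll press 2.5 mm further and let the pointer settle.

Request:
jog_arm:
  motion: "0 -0.002 0 0.001 0 0 0; 0 -0.004 0 0.0025 0 0 0; 0 -0.004 0 0.0025 0 0 0; 0 -0.004 0 0.0025 0 0 0; 0 -0.004 0 0.0025 0 0 0"

```text
time: 16.73
tool_pos: [0.5613, -0.2556, 0.1061]
tool_rot: [0.041, 0.862, -0.081, 0.498]
contact_force: [-0.8, 1.3, 2.8]
gripper_width: -0.005
grasp_force: 1.6
```

Request:
jog_arm:
  motion: "0 0 0 0 0 0 0; 0 0 0 0 0 0 0; 0 0 0 0 0 0 0; 0 0 0 0 0 0 0; 0 0 0 0 0 0 0"

```text
time: 17.35
tool_pos: [0.5613, -0.2556, 0.1061]
tool_rot: [0.041, 0.862, -0.081, 0.498]
contact_force: [0.1, 2.9, 2.8]
gripper_width: 0.003
grasp_force: 1.6
```

Request:
jog_arm:
  motion: "0 0 0 0 0 0 0; 0 0 0 0 0 0 0; 0 0 0 0 0 0 0; 0 0 0 0 0 0 0; 0 0 0 0 0 0 0"

```text
time: 17.98
tool_pos: [0.5613, -0.2556, 0.1061]
tool_rot: [0.041, 0.862, -0.081, 0.498]
contact_force: [-0.3, 2.2, 3.6]
gripper_width: -0.0
grasp_force: 1.6
```

Request:
jog_arm:
  motion: "0 0 0 0 0 0 0; 0 0 0 0 0 0 0; 0 0 0 0 0 0 0; 0 0 0 0 0 0 0; 0 0 0 0 0 0 0"

```text
time: 18.6
tool_pos: [0.5613, -0.2556, 0.1061]
tool_rot: [0.041, 0.862, -0.081, 0.498]
contact_force: [0.4, 1.5, 3.2]
gripper_width: 0.0
grasp_force: 1.6
```

```bash
python3 - <<'E'
from h import *
s=state(); print(s["time"],s["tool_pos"],s["contact_force"])
f=grab_frame("side"); g=cv2.cvtColor(f["color"],cv2.COLOR_RGB2GRAY)
print([(t,round(float(x["p"]),2),np.round(x["at"],3).tolist()) for t in ("mark","pointer_tip","dial_centre","paddle","peg_top") for x in place_of("side",t)[:1]])
for v in range(194,222): print(v,g[v,338:362])
E
```

```text
18.6 [ 0.56128983 -0.25560845  0.10613403] [0.37634838 1.53494337 3.19438009]
[('mark', 0.52, [0.555, -0.147, -0.003]), ('pointer_tip', 0.53, [0.53, -0.147, 0.072]), ('dial_centre', 0.82, [0.536, -0.141, 0.118]), ('paddle', 0.81, [0.549, -0.258, 0.111]), ('peg_top', 0.83, [0.451, -0.131, 0.102])]
194 [203 129 117 117 118 117 116  94 133 141 148 213 182 150 172 178 154 149
 116 104 103 104  96  72]
195 [205 127 112 116 119 116 106 120 135 142 238 234 236 175 170 178 177 166
 120 108 109 106  99 145]
196 [162 118 114 111 114 115  98 134 143 133 232 251 237 179 173 178 177 142
 114 112 108 109 146 247]
197 [158 110 111 114 113 109 101 131 139 146 166 239 171 160 174 178 175 128
 114 112 110 111 227 169]
198 [123 111 107 109 110 100 118 137 138 208 187 196 170 168 178 176 164 127
 113 114 113 107 219 165]
199 [108 108 109 109 110  94 131 141 138 159 137 133 154 144 167 176 142 120
 117 119 117 133 155 135]
200 [103 107 106 108 106  98 133 142 144 135 125  69  87 131 142 169 135 120
 116 118 117 139 249 207]
201 [104 104 104 100 103 103 136 142 142 140 139  75 115 167 175 165 130 124
 123
[... 1381 characters left out ...]
 161 179 176 177 173  83  24  46 119 129 117 117 134 139
 250 253 253 253 253 253]
216 [ 51  57  60  93 164 175 176 178 123  53  69 118 126 125 107 129 140 157
 250 253 253 253 253 253]
217 [ 56  52  59  83 162 179 174 165 133 104 124 128 128 103 116 134 156 251
 253 253 253 253 253 253]
218 [ 50  52  52  80 161 175 164 132 122 122 125 127 110  98 133 141 250 253
 253 253 253 253 253 253]
219 [ 51  52  53  47 154 161 130 122 120 121 124 122  93 127 140 140 250 253
 253 253 253 253 253 253]
220 [ 51  49  47  54  95 111 119 115 117 122 123  87 130 137 156 161 250 253
 253 253 253 253 253 253]
221 [ 51  50  48  53  79 102 107 110 113 113  88 108 136 138 250 253 253 253
 253 253 253 253 253 252]
```

```bash
python3 -c "
from plant import *
print(job_done())"
```

```text
the job is handed in; nothing more can be done
None
```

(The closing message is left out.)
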